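Feed a bearing ball through the stop-pin chute and hold the gate open

ROBOT

A 6-joint arm with a two-finger parallel gripper is mounted at the origin on a cart in front of the work surface, level with it; the furniture and walls round the work are solid. World frame = base frame: x ahead of the robot, y to its left, z up, the work surface at z = 0. Lengths are in m, angles in rad, forces in N, time in s.
With the tool pointing down it reaches from about 0.425 to 0.925 m from the base axis. Payload 12.5 kg.
Tool frame: the origin (TCP) lies on the centre line of the jaws, within the pads' length; the fingertips stand 25 mm ahead of it and the grasp point (between the pads) lies 6 mm ahead of it; z points along the fingers, y is the line along which they close (so a half turn about z gives the same grasp; the last joint's range is limited). The gripper opens to 85 mm and grips with 20 to 120 N. Pads are 22 mm wide; open, the fingers measure 114 mm over their backs; the gripper's body (76 mm by 85 mm) begins 54 mm behind the grasp point. The pads swing forward as they close: fully open they stand 13 mm farther back than shut.
Start: joints at [-1.336, 0.491, 1.559, -0, 1.092, -0.106], TCP at [0.209, -0.589, 0.229] pointing down, gripper open.
Joint ranges: [-3.1, 3.1], [-0.84, 2.19], [0.05, 2.79], [-1.13, 4.28], [0.06, 2.93], [-2.69, 2.69]. Speed limits (rad/s): [2.22, 2.22, 2.79, 3.14, 3.14, 3.14].

INTERFACE

Orientations are given as [roll, pitch, yaw] about the fixed x, y, z axes, in that order (R = Rz(yaw) Ry(pitch) Rx(roll)).
In Python, from bench import get_state, read_camera, sign_off gives the robot as it stands.
- The arm moves only by the shell command python3 -m pendant 'ROWS' [FORCE]. ROWS is text: rows parted by semicolons, each of 5 numbers parted by spaces: the opening, from -1 (shut) to 1 (fully open), then the shift along the tool's x, y, z in mm, then the turn about the tool's z in degrees. A call has 1 to 12 rows; each row is the pose to reach, as a shift and turn from the pose commanded when the call began, along the tool's axes at that moment; what a row does not reach only later rows make up. A row lasts 1/8 s, in which the tool goes at most 62.5 mm and 10.7 degrees, less where a joint would pass 70% of its speed; a pose out of reach is approached as far as the arm can. A call with a gripper value outside its range is refused whole. The fingers move at their own pace and stop on an object; FORCE is the grip in N (left out, the last holds). Time passes only in rows, so rows that repeat a pose let the fingers close. It gives the time, the measured TCP pose, the force, the opening and the grip force at its end, in the units of the state.
- get_state(): the state, without advancing time (a new reading comes with each control period).
- read_camera(name): name is "side" or "top" or "wrist"; returns a dict with "frame" (420x560x3 uint8, red, green, blue), "range_z" (420x560 float32, m along the optical axis (not along the pixel's ray), 0 where there is no reading), "intrinsics" (3x3 intrinsics, pixels), "k1" (the pictures are not rectified: a ray, as slopes to the right and down, at radius r is drawn at 1 + k1 r^2 times it, then the intrinsics apply), "rvec" (rotation vector, rad) and "tvec" (3), from world to camera coordinates, as OpenCV has them. Camera axes: x right, y down, z forward; pixel columns grow to the right and rows downward; lengths in m; the calibration is good to about 2 mm. A picture is of the moment at which its call begins.
- sign_off(): hands the job in; it is judged then, once.
The state is a dict: "time": time; "joint_positions": joint angles; "qvel": joint speeds; "joint_torque": joint torques, N m; "eef_pos": TCP position; "tool_rot": TCP orientation; "force": force on the tool from outside, world axes, zero at the start; "ft_torque": the same for the moment, N m; "gripper_width": finger opening in m; "finger_force": force on a finger pad.
Only numpy, scipy, OpenCV 4.12 (cv2) and the standard library are available. Lean on these libraries where they do the work, as an engineer would, in place of code of your own. Each camera call takes 0.05 s, during which the arm holds its last target. There are 200 camera calls.

TASK

Put the steel ball into the upper part of the sloping feed chute, on the high side of the stop pin, and let go so that it comes to rest against the pin. Then grip the red knob of the sprung stop pin, pull it fully back so that the pin is clear of its seat hole and the ball runs down to the low end, and finish while still holding the pin fully back. Leave the other things on the bench alone.

Things in the scene. Friction and masses are not known exactly. Their poses are not given: they have to be found in the camera images.
- ball: Polished steel ball, 30 mm diameter, about 110 g, free to roll; origin at its centre. It starts on the black ring of the rest, its centre 25 mm above the bench.
- rest: Black plastic rest fixed to the bench: a flat disc 64 mm across and 4 mm thick with an upright ring (29 mm outside, 21 mm inside diameter, top 14 mm above the bench) on which the ball sits. The ball is a little wider than the ring, so fingers can go down beside both as far as the disc. Origin on the bench at its centre, z up.
- chute: Fixed feed chute on a grey base plate: aluminium channel, open above, inside width 36 mm, walls 18 mm high. Origin on the bench under the stop pin, z up. The channel runs along its x axis, sloping 8 degrees: high end x = +115 mm, low end (black rubber stop) x = -71 mm; floor height 55 mm at x = 0, 61 mm at x = +45. A ball put in on the high side rolls to the pin (x = +20 mm).
- seat_hole (a point): Mouth of the pin's seat hole: chute x = 0, y = +18 mm, 68 mm above the bench. At x = 0 two dark steel posts, 26 mm long along x and 85 mm high, flank the channel (outer faces y = -30 and +30 mm). The 9 mm stop pin comes through the -y post, crosses the channel 13 mm above its floor and seats 8 mm deep in this hole. Its brass guide, 28 mm diameter at most, reaches out to y = -64 mm.
- load_point (a point): Centre of the 30 mm ball when it touches the channel floor at chute x = +45 mm, y = 0 (76.5 mm above the bench), in the upper part of the channel: a good place to let it go. Nearby, the terminal press (guard, setup card, cabinet) overhangs the bench beyond world x = 0.57 m for y from -0.26 to 0.14 m, from 0.22 m up: cross the middle close to the robot.
- low_end (a point): Centre of the ball when it lies against the rubber stop at the low end of the channel (chute x = about -58 mm).
- knob (a point): Centre of the red, flat-sided knob of the stop pin, 68 mm above the bench: 20 mm wide along the chute's x, 30 mm long along the chute's y, 24 mm high. At rest it is at chute y = -81 mm; it is pulled straight along the chute's -y axis, to y = -129 mm.
- plunger (a joint): Travel of the stop pin in m: 0 = seated in its hole, 0.048 = fully back against its end stop with its tip just inside the -y wall of the channel. A spring drives it home with about 4 N at rest, rising to about 8 N fully back; it does not lock and returns as soon as it is let go.
- bin: Clear plastic bin of terminals, 122 x 157 x 72 mm, origin under its centre; a loose bystander.
- cutters: Red-handled side cutters, 144 x 55 x 13 mm, lying flat, origin under its centre; a loose bystander.
- housing: White connector housing, 24 x 22 x 16 mm, origin under its centre; a loose bystander.

How it is judged:
On the way, in this order (a step that is already met when the one before it is completed fails the run):
1. the ball, let go, rests against the seated stop pin on its high side (x of ball in the frame of chute between 0.01 and 0.035 m and y of ball in the frame of chute between -0.01 and 0.01 m and z of ball in the frame of chute between 0.05 and 0.09 m and value of joint plunger below 0.004 m and linear speed of ball below 0.02 m/s and contact force between the fingers and ball below 0.1 N), for 0.2 s.
2. with the pin drawn, the ball has passed the gate (x of ball in the frame of chute between -0.07 and -0.025 m and y of ball in the frame of chute between -0.01 and 0.01 m and z of ball in the frame of chute between 0.05 and 0.09 m and value of joint plunger above 0.03 m), for 0.1 s.
At the end, for the whole second after the job is handed in: The fingers hold the stop pin at least 43 mm back (of 48 mm), pressing on it with more than 2 N, and the ball lies at rest in the channel at the low end (its centre between 40 and 70 mm below the pin along the chute, within 10 mm of the middle of the channel) (x of ball in the frame of chute between -0.07 and -0.04 m and y of ball in the frame of chute between -0.01 and 0.01 m and z of ball in the frame of chute between 0.05 and 0.09 m and linear speed of ball below 0.02 m/s and value of joint plunger above 0.043 m and contact force between the fingers and chute above 2 N); the arm keeps its last pose, push and grip.
It fails at once if a bystander (bin, cutters or housing) is moved more than 30 mm (distance of any of bin, cutters, housing from where it was at the start of the episode above 0.03 m).
It also fails if it takes over 48 s, if anything falls off the work surface, if the arm or the gripper's body presses on something with over 40 N, if the wrist force passes 120 N, or if a joint passes its speed limit or range.

## Working session

There is one attempt and no reset: what is moved stays moved. The work goes in short steps, Python scripts to look and compute and a shell command to move; the robot and the scene stay as the last step left them, time stands still between calls to the robot, and variables do not carry over. Pictures are saved under pics/ and viewed, at most 10 in all, crops included, and the job is handed in when it is done.

```bash
mkdir -p pics; ls; cat > h.py <<'E'
import numpy as np,cv2,pickle
from bench import get_state, read_camera
def grab(n):
    c=read_camera(n); return c
def pts(c):
    """world xyz image from range_z"""
    h,w=c["range_z"].shape
    u,v=np.meshgrid(np.arange(w),np.arange(h))
    s=slopes(c,np.stack([u,v],-1).reshape(-1,2).astype(float))
    z=c["range_z"].reshape(-1)
    P=np.c_[s*z[:,None],z]
    R=cv2.Rodrigues(np.array(c["rvec"],float))[0]
    return ((P-np.array(c["tvec"]).ravel())@R).reshape(h,w,3)
def slopes(c,uv):
    K=np.array(c["intrinsics"]);d=np.array([c["k1"],0,0,0],float)
    return cv2.undistortPoints(np.asarray(uv,float).reshape(-1,1,2),K,d).reshape(-1,2)
def plane(c,uv,z):
    s=slopes(c,uv);R=cv2.Rodrigues(np.array(c["rvec"],float))[0]
    o=-R.T@np.array(c["tvec"]).ravel()
    d=np.c_[s,np.ones(len(s))]@R
    return o+d*((z-o[2])/d[:,2])[:,None]
E
python3 - <<'E'
from h import *
for n in ("top","side"):
    c=grab(n); pickle.dump(c,open(n+".pkl","wb")); cv2.imwrite(f"pics/{n}0.png",c["frame"][:,:,::-1])
    R=cv2.Rodrigues(np.array(c["rvec"],float))[0]; print(n,-R.T@np.array(c["tvec"]).ravel(),R[2])
s=get_state();print(s["eef_pos"],s["tool_rot"],s["time"],s["gripper_width"])
E
```

```text
pics
top [ 0.3398217  -0.08705693  1.1915113 ] [ 0.16755843 -0.00388843 -0.98585448]
side [0.10429925 0.71796897 0.82238741] [ 0.35150799 -0.6898352  -0.63290563]
[ 0.2088724  -0.58885127  0.22839217] [-3.14062670e+00 -1.02948123e-04  3.40767862e-01] 0.1 0.08497095753828664
```

View pics/top0.png

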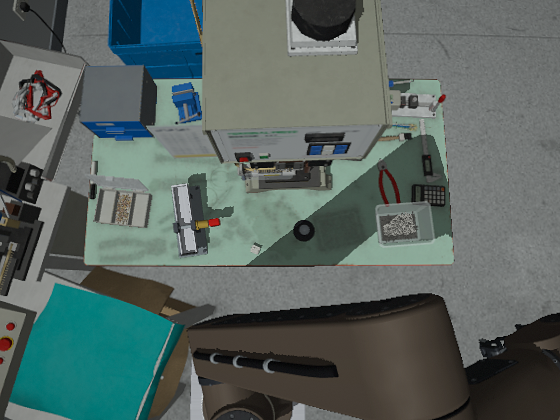

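View pics/side0.png

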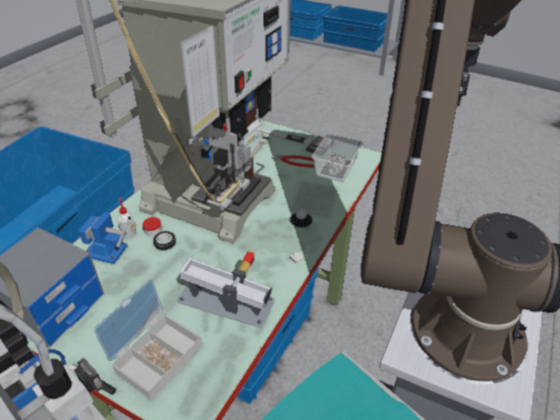

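The top view shows the ball and rest at (304,230), the chute around (188,218), the red knob at (213,222), the housing at (257,248), the cutters at (388,185) and the bin at (405,223). The side view shows the channel running from (185,270) to (268,300), with the knob at (247,262). Next I'll measure these.

```bash
python3 - <<'E'
from h import *
for n,box_k,box_r,box_c in (("top",(205,212,225,235),(288,214,320,246),(165,175,225,262)),("side",(235,248,258,280),(285,205,316,230),(170,250,285,330))):
    c=pickle.load(open(n+".pkl","rb"));P=pts(c);f=c["frame"].astype(int)
    def sub(b): return np.s_[b[1]:b[3],b[0]:b[2]]
    fr=f[sub(box_k)];p=P[sub(box_k)]
    m=(fr[...,0]>130)&(fr[...,1]<70)&(fr[...,2]<80)
    q=p[m];print(n,"knob n",m.sum(),"med",np.median(q,0),"min",np.percentile(q,5,0),"max",np.percentile(q,95,0))
    ys,xs=np.nonzero(m);uv=np.c_[xs+box_k[0],ys+box_k[1]]
    w=plane(c,uv,0.08);print("  plane .08 mean",w.mean(0),"rect",cv2.minAreaRect(w[:,:2].astype(np.float32)*1000))
    fr=f[sub(box_r)];p=P[sub(box_r)];m=fr.sum(-1)<110
    ys,xs=np.nonzero(m);uv=np.c_[xs+box_r[0],ys+box_r[1]]
    w=plane(c,uv,0.004);print("  rest circ(mm)",cv2.minEnclosingCircle(w[:,:2].astype(np.float32)*1000),"rect",cv2.minAreaRect(w[:,:2].astype(np.float32)*1000))
    hi=p[(p[...,2]>0.015)&(p[...,2]<.06)];print("  ball pts",len(hi),hi.mean(0),hi.min(0),hi.max(0))
    p=P[sub(box_c)];hi=p[(p[...,2]>0.04)&(p[...,2]<.11)]
    print("  chute",len(hi),hi.min(0),hi.max(0),cv2.minAreaRect(hi[:,:2].astype(np.float32)*1000))
    s=cv2.resize(c["frame"][sub((160,165,330,265) if n=="top" else (170,200,330,330))][:,:,::-1],None,fx=4,fy=4,interpolation=2); cv2.imwrite(f"pics/{n}1.png",s)
E
```

```text
top knob n 63 med [0.49432225 0.08795354 0.07958   ] min [0.48684679 0.07645286 0.07603858] max [0.50254581 0.10086224 0.0828878 ]
  plane .08 mean [0.49486006 0.08843701 0.08      ] rect ((494.6571350097656, 88.63020324707031), (17.96422004699707, 26.124313354492188), 11.454045295715332)
  rest circ(mm) ((480.1715087890625, -162.2672882080078), 31.547147750854492) rect ((481.1656799316406, -162.40716552734375), (61.35417175292969, 58.635498046875), 89.93195343017578)
  ball pts 85 [ 0.479061   -0.16257777  0.0351162 ] [ 0.46648223 -0.17653507  0.0250073 ] [ 0.49248694 -0.14818628  0.04289466]
  chute 1503 [0.40469103 0.07251339 0.04169839] [0.60385751 0.2075108  0.09374537] ((509.02508544921875, 140.303466796875), (195.69053649902344, 127.30778503417969), 10.722397804260254)
side knob n 66 med [0.49146677 0.09528052 0.08047437] min [0.48462016 0.08360621 0.07500221] max [0.49999611 0.10364509 0.08221234]
  plane .08 mean [0.49177193 0.09447508 0.08      ] rect ((491.64581298828125, 95.59226989746094), (18.17222023010254, 31.033315658569336), 10.070306777954102)
  rest circ(mm) ((479.9622497558594, -159.498291015625), 29.04664421081543) rect ((477.3898620605469, -156.8817901611328), (54.851524353027344, 48.60548782348633), 22.07584571838379)
  ball pts 107 [ 0.47668274 -0.15388319  0.03065883] [ 0.4654173  -0.17162325  0.0150314 ] [ 0.49342034 -0.14399154  0.04264677]
  chute 2481 [0.40312234 0.07382038 0.04015838] [0.60027817 0.21179905 0.094627  ] ((505.0101318359375, 139.8521728515625), (197.03811645507812, 129.8295135498047), 4.3407511711120605)
```

View pics/top1.png

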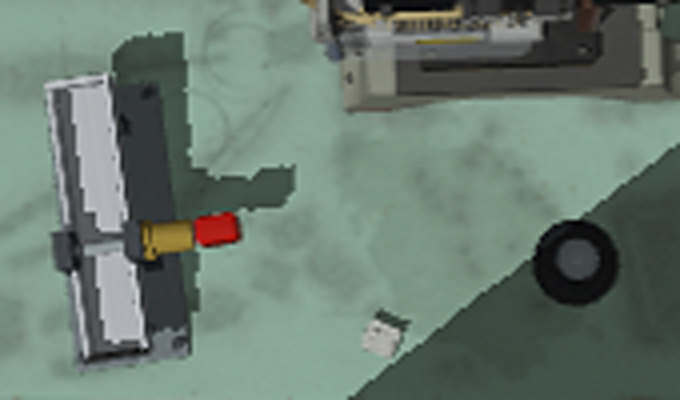

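View pics/side1.png

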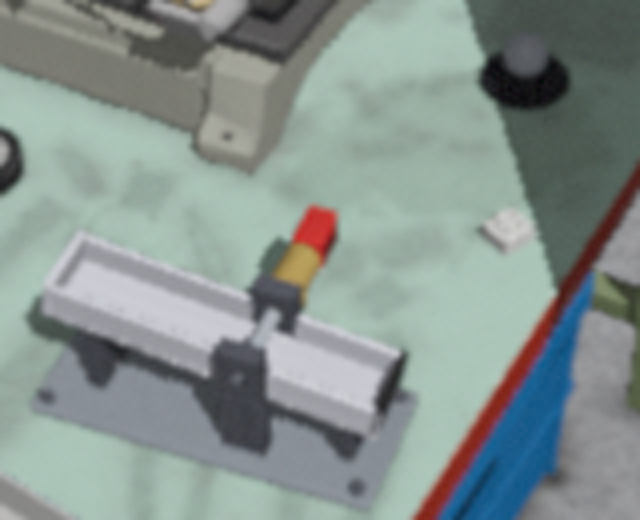

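The crops confirm that the high end of the chute points to world +x and the knob is on the -y side. Chute yaw is about +10°. I'll refine the yaw and origin using the channel and post points.

```bash
python3 - <<'E'
from h import *
for n,b in (("top",(165,175,228,262)),("side",(170,250,285,330))):
    c=pickle.load(open(n+".pkl","rb"));P=pts(c)[b[1]:b[3],b[0]:b[2]].reshape(-1,3)
    o=np.array([.479,.170]);th=np.radians(10.5)
    for it in range(4):
        ex=np.array([np.cos(th),np.sin(th)]);ey=np.array([-ex[1],ex[0]])
        L=np.c_[(P[:,:2]-o)@ex,(P[:,:2]-o)@ey,P[:,2]]
        fl=.055+L[:,0]*np.tan(np.radians(8))
        ch=(abs(L[:,1])<.028)&(abs(L[:,0]-.02)<.11)&(L[:,2]>fl-.006)&(L[:,2]<fl+.024)&(abs(L[:,0])>.018)
        r=cv2.minAreaRect(L[ch][:,:2].astype(np.float32)*1000)
        a=r[2]-90 if r[2]>45 else r[2]
        # wall tops: top height
        w=ch&(L[:,2]>fl+.013)
        cs=[np.polyfit(L[w&(s*L[:,1]>.01),0],L[w&(s*L[:,1]>.01),1],1) for s in (1,-1)]
        print(n,np.degrees(th),o,"rect",r,"walls",[(np.degrees(x[0]),x[1]) for x in cs],w.sum())
        fl_=ch&(L[:,2]<fl+.004);print("   floor y",np.percentile(L[fl_,1],[2,98]),"x ext",np.percentile(L[ch,0],[.5,99.5]))
        th+=np.mean([x[0] for x in cs])
    post=(L[:,2]>.080)&(abs(L[:,0])<.025)&(abs(L[:,1])<.04)
    print("  post x",np.percentile(L[post,0],[2,50,98]),"y",L[post,1].min(),L[post,1].max(),np.median(L[post,2]))
    k=(abs(L[:,1]+.081)<.02)&(L[:,2]>.076)&(L[:,2]<.086)&(abs(L[:,0])<.03);print("  knob",L[k].mean(0),L[k].min(0),L[k].max(0))
E
```

```text
top 10.5 [0.479 0.17 ] rect ((24.36779022216797, -2.6589927673339844), (45.70048904418945, 196.62071228027344), 88.13300323486328) walls [(np.float64(-1.3443880833365627), np.float64(0.01749521897239443)), (np.float64(-1.529204811253307), np.float64(-0.02142450743459084))] 253
   floor y [-0.02524049  0.01718898] x ext [-0.07302969  0.12023176]
top 9.063203552705065 [0.479 0.17 ] rect ((24.42681121826172, -2.0471534729003906), (45.70048904418945, 196.62069702148438), 89.56980895996094) walls [(np.float64(-0.4160595260463855), np.float64(0.017692307830241904)), (np.float64(-0.5063543848210988), np.float64(-0.021317711333213953))] 250
   floor y [-0.02411083  0.01658191] x ext [-0.07292561  0.12032739]
top 8.601996597271324 [0.479 0.17 ] rect ((24.44249725341797, -1.8504657745361328), (196.6206817626953, 45.70048522949219), 0.031011752784252167) walls [(np.float64(0.04468509236202756), np.float64(0.017692087669711472)), (np.float64(-0.16025133712108836), np.float64(-0.021137692945996853))] 249
   floor y [-0.02368797  0.01667521] x ext [-0.07288579  0.12038475]
top 8.544213474891793 [0
[... 1549 characters left out ...]
float64(-0.01850607203778971))] 468
   floor y [-0.01957184  0.02329053] x ext [-0.07329917  0.120777  ]
side 8.845046271347686 [0.479 0.17 ] rect ((24.955848693847656, 0.6396312713623047), (47.726009368896484, 198.4548797607422), 89.88745880126953) walls [(np.float64(-0.12682570097214352), np.float64(0.020552928554063724)), (np.float64(0.13075465736396055), np.float64(-0.018506056793908033))] 467
   floor y [-0.01952472  0.02331351] x ext [-0.07330533  0.12074039]
  post x [-0.0091886   0.0039323   0.01682925] y -0.03994415028044272 0.03296593489637161 0.08490837298201731
  knob [ 0.00252672 -0.07799854  0.08001479] [-0.00677703 -0.09715072  0.07602003] [ 0.01242459 -0.06118044  0.08325549]
```

```bash
cat >> h.py <<'E'
from scipy.spatial.transform import Rotation as Ro
TH=np.radians(8.7);EX=np.array([np.cos(TH),np.sin(TH)]);EY=np.array([-EX[1],EX[0]]);O=np.array([.4823,.1702])
def chute(x,y): return O+x*EX+y*EY
def to(x,y,z,yaw=98.7):
    s=get_state();r=Ro.from_euler('xyz',s["tool_rot"])
    d=r.inv().apply(np.array([x,y,z])-s["eef_pos"])*1000
    t=-((yaw-np.degrees(s["tool_rot"][2])+180)%360-180)
    print("shift",d.round(1),"turn",round(t,1))
E
python3 -c "
from h import *
to(.480,-.1615,.229);to(.480,-.1615,.14)
t=plane(pickle.load(open('top.pkl','rb')),[(257,248),(405,223),(388,185)],.02);print(t)"
```

```text
shift [ 3.984e+02 -3.122e+02 -3.000e-01] turn -79.2
shift [ 398.4 -312.1   88.7] turn -79.2
[[ 0.42755293 -0.02812611  0.02      ]
 [ 0.49907973 -0.45645549  0.02      ]
 [ 0.61195544 -0.4118451   0.02      ]]
```

```bash
python3 -m pendant '1 40 -31 0 -8;1 85 -66 0 -17;1 130 -102 0 -26;1 175 -137 0 -35;1 220 -172 0 -44;1 265 -208 0 -53;1 310 -243 0 -62;1 350 -275 0 -70;1 385 -302 20 -77;1 398 -312 50 -79.2;1 398 -312 70 -79.2;1 398 -312 70 -79.2' 40
python3 - <<'E'
from h import *
c=grab("wrist");cv2.imwrite("pics/w1.png",c["frame"][:,:,::-1]);P=pts(c)
s=get_state();print(s["eef_pos"],np.degrees(s["tool_rot"]))
m=(P[...,2]>.018)&(P[...,2]<.05)&(abs(P[...,0]-.48)<.03)&(abs(P[...,1]+.1615)<.03)&(c["range_z"]>0)
p=P[m];print(m.sum(),p.mean(0),p.min(0),p.max(0))
A=np.c_[2*p,np.ones(len(p))];q=np.linalg.lstsq(A,(p**2).sum(1),rcond=None)[0];print("sphere",q[:3],np.sqrt(q[3]+q[:3]@q[:3]))
to(.480,-.1615,.041)
E
```

```text
time: 1.6
eef_pos: [0.4792, -0.1615, 0.1577]
tool_rot: [-3.139, -0.002, 1.724]
force: [-0.4, -0.0, 0.3]
gripper_width: 0.0853
finger_force: 0.0
[ 0.47962826 -0.16194144  0.15873529] [-1.79941803e+02 -3.51255990e-02  9.87262544e+01]
976 [ 0.48052675 -0.15724386  0.03407152] [ 0.46620595 -0.17385343  0.02033526] [ 0.49535259 -0.14479496  0.04031415]
sphere [ 0.48083506 -0.15956677  0.02454148] 0.014626733718364546
shift [  0.3   0.6 117.7] turn 0.0
```

View pics/w1.png

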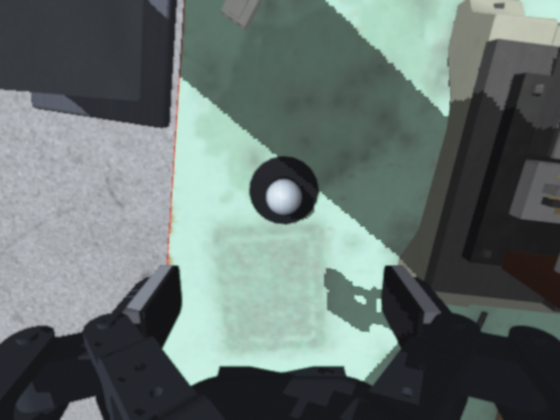

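The wrist view shows the ball at about (284,196) on the black disc. The sphere fit gives radius 14.6 mm and height 24.5 mm, both as expected, so I'll descend and grip.

```bash
python3 -m pendant '0.4 2 1 40 0;0.4 2 1 80 0;0.4 2 1 105 0;0.4 2 1 117.5 0;0.4 2 1 117.5 0;-1 2 1 117.5 0;-1 2 1 117.5 0;-1 2 1 117.5 0;-1 2 1 117.5 0;-1 2 1 117.5 0;-1 2 1 117.5 0;-1 2 1 117.5 0' 40
python3 -c "
from h import *
c=grab('wrist');cv2.imwrite('pics/w2.png',c['frame'][:,:,::-1])
to(*chute(.045,0),.16);to(.455,0,.16)"
```

```text
time: 3.15
eef_pos: [0.4804, -0.1599, 0.0413]
tool_rot: [-3.142, 0.0, 1.723]
force: [-0.1, 0.6, 0.7]
gripper_width: 0.0
finger_force: 0.0
shift [ 325.9   96.9 -118.7] turn 0.0
shift [ 161.9   -0.9 -118.6] turn 0.0
```

View pics/w2.png

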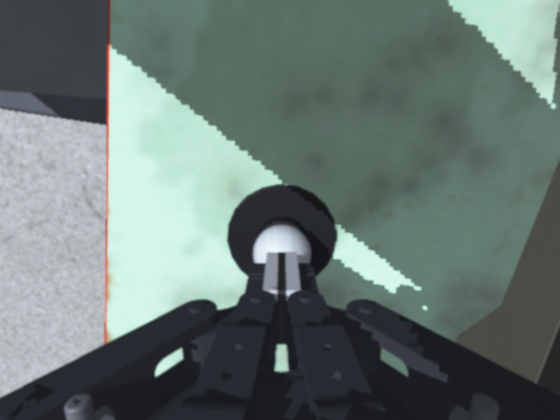

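The fingers closed to zero width, with the ball still visible at (283,243) next to the tips, so I missed it. I'll locate the ball and the fingertips.

```bash
python3 -c "
from h import *
c=grab('wrist');P=pts(c)
f=c['frame'].astype(int)
for v in (215,225,235,240,245,250,254,258,265,280,290): print(v,P[v,283].round(4),P[v,272].round(4),f[v,272])
"
cat >> h.py <<'E'
def ball(c,x,y,z0,z1,mask=None):
    P=pts(c);m=(P[...,2]>z0)&(P[...,2]<z1)&(np.hypot(P[...,0]-x,P[...,1]-y)<.03)&(c["range_z"]>0)
    if mask is not None:m&=mask
    p=P[m];q=np.linalg.lstsq(np.c_[2*p,np.ones(len(p))],(p**2).sum(1),rcond=None)[0]
    print("n",len(p),"sphere",q[:3],np.sqrt(q[3]+q[:3]@q[:3]))
E
python3 -c "
from h import *
c=grab('wrist');f=c['frame'].astype(int)
ball(c,.4805,-.16,.018,.05,(np.arange(420)<250)[:,None]&(f.sum(-1)>330))
"
```

```text
215 [ 0.4793 -0.1453  0.004 ] [ 0.4732 -0.1463  0.0038] [41 42 47]
225 [ 0.4793 -0.1454  0.0212] [ 0.4738 -0.1486  0.0141] [76 80 88]
235 [ 0.4795 -0.1469  0.0318] [ 0.4742 -0.148   0.0309] [210 222 232]
240 [ 0.4797 -0.1487  0.0338] [ 0.4745 -0.15    0.0325] [222 231 240]
245 [ 0.48   -0.1506  0.0352] [ 0.4748 -0.1517  0.0345] [231 240 247]
250 [ 0.4804 -0.1528  0.0363] [ 0.4751 -0.1532  0.0371] [240 247 251]
254 [ 0.4796 -0.1486  0.0505] [ 0.4749 -0.1493  0.0507] [142 148 160]
258 [ 0.4796 -0.1486  0.0548] [ 0.4751 -0.15    0.0534] [142 148 159]
265 [ 0.4796 -0.1488  0.0612] [ 0.4752 -0.1495  0.061 ] [141 147 159]
280 [ 0.4796 -0.1492  0.0731] [ 0.4756 -0.1496  0.0735] [142 148 160]
290 [ 0.4795 -0.149   0.0808] [ 0.4757 -0.1494  0.081 ] [180 189 202]
n 1021 sphere [ 0.48064008 -0.15886447  0.02467479] 0.0141066071556721
```

```bash
python3 -c "
from h import *
c=grab('side');cv2.imwrite('pics/s2.png',cv2.resize(c['frame'][130:250,240:370,::-1],None,fx=5,fy=5,interpolation=2))
s=get_state();print(s['eef_pos'],s['gripper_width'],s['force'],s['finger_force'])
"
```

```text
[ 0.48043514 -0.15986415  0.04136554] 0.00011777549397961529 [ 0.61150463 -0.1538804   0.23855336] 0.0
```

View pics/s2.png

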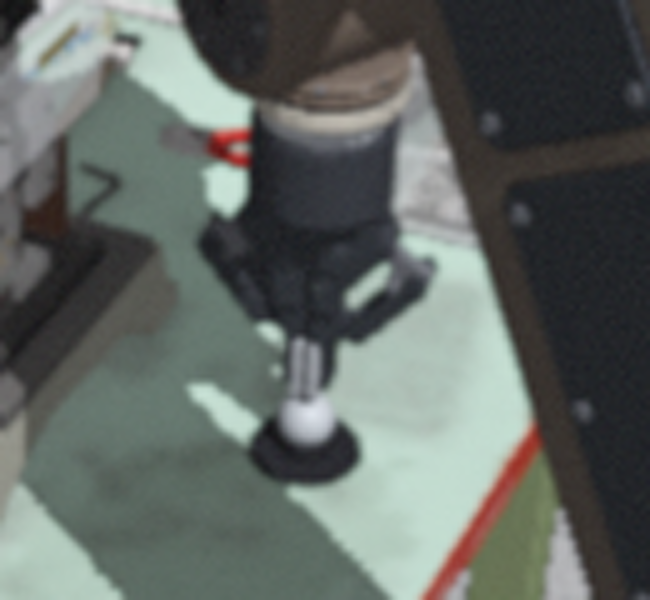

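The fingertips closed above the ball, which is undisturbed, so the real tip height is about 30 mm above what the TCP reading implies. I'll open and measure the tip height before descending.

```bash
python3 -m pendant '0 0 0 0 0;0 0 0 0 0;0 0 0 0 0;0 0 0 0 0;0 0 0 0 0;0 0 0 0 0'
python3 -c "
from h import *
for n in ('wrist','side'):
  c=grab(n);P=pts(c);s=get_state();print(n,s['gripper_width'],s['joint_positions'])
  L=P-s['eef_pos'];a=np.radians(98.7);lx=L[...,0]*np.cos(a)+L[...,1]*np.sin(a);ly=L[...,0]*np.sin(a)-L[...,1]*np.cos(a)
  for sg in (1,-1):
    m=(c['range_z']>0)&(abs(lx)<.014)&(sg*ly>.017)&(sg*ly<.045)&(P[...,2]>.012)&(P[...,2]<.12)
    print(sg,m.sum(),np.sort(P[...,2][m])[:12].round(4),(lx[m]*1000).mean())
  if n=='wrist': cv2.imwrite('pics/w3.png',c['frame'][:,:,::-1])
"
```

```text
time: 4.1
eef_pos: [0.4804, -0.1599, 0.0414]
tool_rot: [-3.142, 0.0, 1.723]
force: [0.0, -0.5, -0.0]
gripper_width: 0.0426
finger_force: 0.0
wrist 0.04274326187717848 [-4.51716654e-01  6.10303833e-01  2.01416183e+00 -1.47981638e-04
  5.17029455e-01 -6.03876794e-01]
1 6767 [0.0453 0.0454 0.0454 0.0454 0.0455 0.0455 0.0456 0.0458 0.0459 0.0459
 0.046  0.0461] 5.237264510620679
-1 6955 [0.0451 0.0452 0.0452 0.0456 0.0459 0.0461 0.0461 0.0462 0.0463 0.0463
 0.0463 0.0465] 5.104966935657008
side 0.04307391564144758 [-4.51698997e-01  6.10303608e-01  2.01419846e+00 -1.94103880e-04
  5.17070670e-01 -6.03890111e-01]
1 148 [0.0485 0.0496 0.0497 0.0503 0.0513 0.0529 0.0533 0.0542 0.0549 0.0554
 0.0559 0.0571] 4.135985709558334
-1 158 [0.0485 0.0499 0.0506 0.0533 0.0554 0.0558 0.0565 0.0566 0.057  0.0571
 0.0572 0.0586] 4.941819289891152
```

View pics/w3.png

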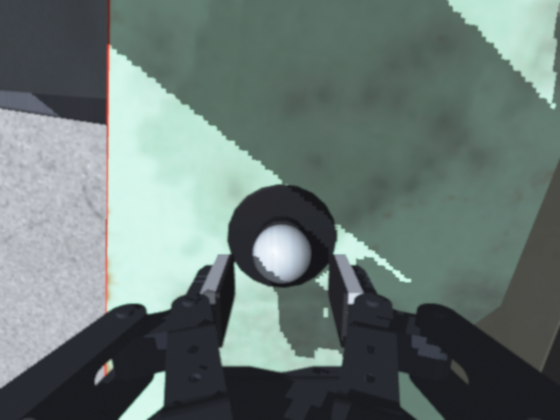

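The ball is centred between the open jaws at (282,253). The tips sit at z≈0.045 with the TCP reading 0.041, so I'll go 30 mm lower and close.

```bash
python3 -m pendant '0 0 0 15 0;0 0 0 30 0;0 0 0 30 0;-0.6 0 0 30 0;-0.6 0 0 30 0;-0.6 0 0 30 0;-0.6 0 0 30 0;-0.6 0 0 30 0;-0.6 0 0 -20 0;-0.6 0 0 -70 0;-0.6 0 0 -110 0;-0.6 0 0 -110 0' 40
python3 -c "
from h import *
c=grab('wrist');s=get_state();print(s['eef_pos'])
f=c['frame'].astype(int);e=s['eef_pos']
ball(c,e[0],e[1],e[2]-.035,e[2]+.02,(f.min(-1)>170))
to(*chute(.045,0),.15);to(.455,0,.15)"
```

```text
time: 5.7
eef_pos: [0.4814, -0.1603, 0.1541]
tool_rot: [3.137, 0.003, 1.723]
force: [-0.3, 0.2, -1.6]
gripper_width: 0.0276
finger_force: 39.7
[ 0.48065739 -0.15995807  0.15234469]
n 209 sphere [ 0.48696978 -0.1664863   0.16318358] 0.02368333742302892
shift [326.1  96.7   2.1] turn 0.0
shift [162.   -1.1   2.1] turn 0.0
```

```bash
python3 -c "
from h import *
c=grab('wrist');s=get_state();P=pts(c);e=s['eef_pos']
L=P-e;a=np.radians(98.7);lx=L[...,0]*np.cos(a)+L[...,1]*np.sin(a);ly=L[...,0]*np.sin(a)-L[...,1]*np.cos(a)
m=(abs(ly)<.0125)&(abs(lx)<.02)&(abs(L[...,2]-.01)<.035)&(c['range_z']>0)
v,u=np.nonzero(m);print(len(v),v.min(),v.max(),u.min(),u.max())
for r in range(v.min(),v.max()+1,4): print(r,(np.array([lx[r,283],ly[r,283],L[r,283,2]])*1000).round(1),c['frame'][r,283])
p=np.c_[lx[m],ly[m],L[...,2][m]]
q=np.linalg.lstsq(np.c_[2*p,np.ones(len(p))],(p**2).sum(1),rcond=None)[0];print(q[:3]*1000,np.sqrt(q[3]+q[:3]@q[:3]))
"
```

```text
3642 247 317 250 310
247 [14.2  1.3 10.2] [145 164 162]
251 [14.7  1.3 15.8] [152 162 173]
255 [13.9  1.3 18. ] [176 188 202]
259 [13.1  1.3 20.2] [191 205 219]
263 [12.1  1.2 21.8] [203 217 227]
267 [12.   1.2 25.2] [212 223 234]
271 [10.3  1.2 25.2] [219 228 238]
275 [ 8.7  1.2 25.5] [223 232 241]
279 [ 7.3  1.2 26. ] [227 236 244]
283 [ 6.5  1.2 27.8] [228 237 245]
287 [ 5.2  1.2 28.6] [228 236 245]
291 [ 3.4  1.2 28.6] [226 235 243]
295 [ 2.5  1.2 29.9] [221 230 239]
299 [-0.2  1.2 28.3] [214 225 234]
303 [-1.6  1.2 28.9] [141 150 161]
307 [-3.3  1.2 29. ] [ 99 105 113]
311 [ 70.5   0.2 145.7] [ 96 103 110]
315 [-9.7  1.3 24.9] [ 93  99 107]
[ 0.06101719  0.64253026 14.47338174] 0.014528507790724437
```

The ball is held centred, 14.5 mm above the TCP reading (fit radius 14.5 mm). Next I'll cross close to the robot and go to a point above the load point.

```bash
python3 -m pendant '-0.6 30 -4 0 0;-0.6 70 -8 0 0;-0.6 115 -6 0 0;-0.6 160 0 10 0;-0.6 205 15 20 0;-0.6 245 40 30 0;-0.6 280 65 35 0;-0.6 305 83 40 0;-0.6 320 93 40 0;-0.6 326 97 40 0;-0.6 326 97 40 0;-0.6 326 97 40 0'
python3 -c "
from h import *
c=grab('wrist');s=get_state();P=pts(c);e=s['eef_pos'];print(s['eef_pos'],s['force'])
L=np.c_[((P[...,:2]-O)@EX).ravel(),((P[...,:2]-O)@EY).ravel(),P[...,2].ravel()]
fl=.055+L[:,0]*np.tan(np.radians(8))
for s_ in (1,-1):
  w=(s_*L[:,1]>.012)&(s_*L[:,1]<.028)&(L[:,0]>-.06)&(L[:,0]<.11)&(abs(L[:,0])>.02)&(abs(L[:,2]-fl-.018)<.004)
  if w.sum()>20: print('wall',s_,w.sum(),np.polyfit(L[w,0],L[w,1],1),np.percentile(L[w,1],[3,97]))
g=(abs(L[:,0])<.03)&(abs(L[:,1])<.035)&(abs(L[:,2]-.085)<.004);print('post',g.sum(),np.percentile(L[g],[3,97],axis=0) if g.sum() else 0)
to(*chute(.045,0),.0645)
cv2.imwrite('pics/w4.png',c['frame'][:,:,::-1])"
```

```text
time: 7.3
eef_pos: [0.5266, 0.1763, 0.1115]
tool_rot: [-3.141, 0.0, 1.722]
force: [0.9, 0.0, -1.3]
gripper_width: 0.0272
finger_force: 39.7
[0.52666097 0.17632143 0.11153434] [-0.24688621  0.29866752 -0.76202316]
wall 1 1938 [-0.00150802  0.02154361] [0.01927308 0.0231813 ]
wall -1 930 [-0.00159046 -0.01813265] [-0.02050944 -0.01654906]
post 1841 [[-0.01029979 -0.02753612  0.0818679 ]
 [ 0.01448171  0.03105818  0.08581083]]
shift [ 0.7  0.2 47. ] turn -0.0
```

View pics/w4.png

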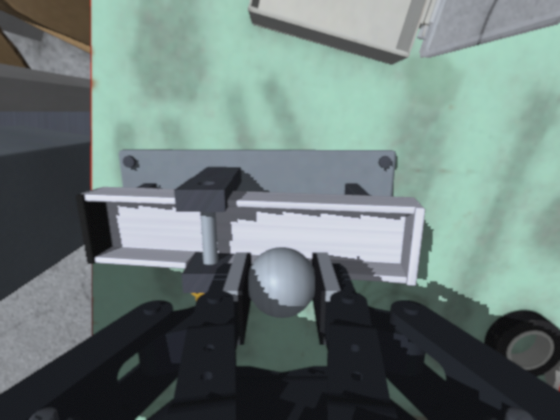

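The wrist view shows the ball at (283,280) above the channel, the pin at (209,235) and the posts at (210,188) and (205,270). Yaw agrees, and the chute frame shifts by about (+2, +1.7) mm. I'll lower the ball, open slightly and lift.

```bash
sed -i 's/O=np.array(\[.4823,.1702\])/O=np.array([.4840,.1722])/' h.py
python3 -m pendant '-0.6 2.4 1.6 0 0;-0.6 2.4 1.6 20 0;-0.6 2.4 1.6 40 0;-0.6 2.4 1.6 47 0;-0.6 2.4 1.6 47 0;-0.6 2.4 1.6 47 0'

```

```text
time: 8.1
eef_pos: [0.5284, 0.1798, 0.065]
tool_rot: [3.141, 0.0, 1.723]
force: [-0.1, 0.7, -0.2]
gripper_width: 0.0277
finger_force: 39.9
```

```bash
python3 -m pendant '-0.1 0 0 0 0;-0.1 0 0 0 0;-0.1 0 0 0 0;-0.1 0 0 0 0;-0.1 0 0 -10 0;-0.1 0 0 -25 0;-0.1 0 0 -50 0;-0.1 0 0 -70 0;-0.1 0 0 -70 0;-0.1 0 0 -70 0;-0.1 0 0 -70 0'
python3 -c "
from h import *
c=grab('wrist');f=c['frame'].astype(int)
P=pts(c);x,y=chute(.02,0)
L=np.c_[((P[...,:2]-O)@EX).ravel(),((P[...,:2]-O)@EY).ravel(),P[...,2].ravel()]
m=(abs(L[:,1])<.0145)&(L[:,0]>.007)&(L[:,0]<.08)&(L[:,2]>.055+.14*L[:,0]+.008)&(L[:,2]<.1)
p=L[m];q=np.linalg.lstsq(np.c_[2*p,np.ones(len(p))],(p**2).sum(1),rcond=None)[0];print(m.sum(),'ball in chute',q[:3],np.sqrt(q[3]+q[:3]@q[:3]))
# knob from this view
r=(f[...,0]>120)&(f[...,1]<70)&(f[...,2]<80);r=r.ravel()&(L[:,2]>.05)&(L[:,2]<.1);print('knob',r.sum(),L[r].min(0) if r.sum() else 0,L[r].max(0) if r.sum() else 0)
s=get_state();print(s['eef_pos'],s['gripper_width'])
to(*chute(0,-.081),.135)
"
```

```text
time: 9.48
eef_pos: [0.5275, 0.18, 0.1343]
tool_rot: [-3.141, 0.0, 1.724]
force: [0.4, 0.5, -1.2]
gripper_width: 0.0384
finger_force: 0.0
1569 ball in chute [0.01900804 0.00098192 0.0729031 ] 0.014547834735937968
knob 0 0 0
[0.52751314 0.1799685  0.13420825] 0.038450543188778684
shift [-82.  -44.3  -0.8] turn 0.1
```

The ball rests against the pin at chute x = 19 mm, y = 1 mm. Now I'll move over the knob.

```bash
python3 -m pendant '-0.1 -30 -15 0 0;-0.1 -60 -32 0 0;-0.1 -82 -44 0 0;-0.1 -82 -44 0 0;-0.1 -82 -44 0 0'
python3 -c "
from h import *
c=grab('wrist');f=c['frame'].astype(int)
P=pts(c);s=get_state()
L=np.c_[((P[...,:2]-O)@EX).ravel(),((P[...,:2]-O)@EY).ravel(),P[...,2].ravel()]
r=((f[...,0]>100)&(f[...,1]<70)&(f[...,2]<80)).ravel()&(L[:,2]>.05)&(L[:,2]<.1);t=r&(L[:,2]>.077)
for k in (r,t): print('knob',k.sum(),np.percentile(L[k],[2,50,98],axis=0).round(4))
e=s['eef_pos'];print('tool in chute',(e[:2]-O)@EX,(e[:2]-O)@EY,e[2])
to(*chute(0,-.082),.045)
"
```

```text
time: 10.15
eef_pos: [0.4976, 0.0921, 0.1339]
tool_rot: [-3.141, -0.0, 1.722]
force: [-0.4, 0.2, 0.3]
gripper_width: 0.0387
finger_force: 0.0
knob 1325 [[-0.0094 -0.0944  0.0755]
 [-0.0005 -0.0799  0.0793]
 [ 0.0087 -0.067   0.0809]]
knob 1238 [[-0.0089 -0.0944  0.0774]
 [ 0.     -0.0804  0.0794]
 [ 0.0087 -0.0676  0.0809]]
tool in chute 0.0012910315470422498 -0.08097372357574754 0.13399381358023887
shift [-1.  -1.3 89. ] turn 0.0
```

```bash
python3 -m pendant '-0.1 -1 -1.5 35 0;-0.1 -1 -1.5 65 0;-0.1 -1 -1.5 89 0;-0.1 -1 -1.5 89 0;-0.1 -1 -1.5 89 0;-0.9 -1 -1.5 89 0;-0.9 -1 -1.5 89 0;-0.9 -1 -1.5 89 0;-0.9 -1 -1.5 89 0;-0.9 -1 -1.5 89 0;-0.9 -1 -1.5 89 0' 70
```

```text
time: 11.58
eef_pos: [0.4961, 0.0909, 0.0464]
tool_rot: [3.14, 0.0, 1.723]
force: [0.4, 0.1, 6.5]
gripper_width: 0.0187
finger_force: 69.3
```

```bash
python3 -m pendant '-0.9 -8 0 0 0;-0.9 -18 0 0 0;-0.9 -28 0 0 0;-0.9 -38 0 0 0;-0.9 -45 0 0 0;-0.9 -48 0 0 0;-0.9 -48 0 0 0;-0.9 -48 0 0 0;-0.9 -48 0 0 0;-0.9 -48 0 0 0;-0.9 -48 0 0 0;-0.9 -48 0 0 0'
cat > chk.py <<'E'
from h import *
P0=None
for n in ('wrist','side','top'):
    c=grab(n);f=c['frame'].astype(int);P=pts(c)
    L=np.c_[((P[...,:2]-O)@EX).ravel(),((P[...,:2]-O)@EY).ravel(),P[...,2].ravel()]
    r=((f[...,0]>100)&(f[...,1]<70)&(f[...,2]<80)).ravel()&(L[:,2]>.05)&(L[:,2]<.1)&(abs(L[:,0])<.03)&(L[:,1]<-.05)&(L[:,1]>-.17)
    print(n,'knob',r.sum(),np.percentile(L[r],[2,50,98],axis=0).round(4) if r.sum() else '')
    m=(abs(L[:,1])<.0145)&(L[:,0]>-.075)&(L[:,0]<.08)&(L[:,2]>.055+.14*L[:,0]+.008)&(L[:,2]<.09)
    p=L[m]
    if len(p)>20: q=np.linalg.lstsq(np.c_[2*p,np.ones(len(p))],(p**2).sum(1),rcond=None)[0];print(len(p),'ball',q[:3],np.sqrt(q[3]+q[:3]@q[:3]),np.median(p,0))
    if n=='side': cv2.imwrite('pics/s9.png',cv2.resize(c['frame'][225:330,165:305,::-1],None,fx=5,fy=5,interpolation=2))
s=get_state();print(s['time'],s['force'],s['finger_force'],s['gripper_width'],(s['eef_pos'][:2]-O)@EX,(s['eef_pos'][:2]-O)@EY)
E
python3 chk.py
```

```text
time: 13.08
eef_pos: [0.5032, 0.044, 0.0464]
tool_rot: [3.14, -0.0, 1.723]
force: [-0.9, 7.5, 6.2]
gripper_width: 0.0187
finger_force: 69.4
wrist knob 3526 [[-0.0091 -0.1414  0.0726]
 [-0.0004 -0.1256  0.0794]
 [ 0.0084 -0.1141  0.0807]]
side knob 74 [[-0.0109 -0.1407  0.0647]
 [-0.0022 -0.1217  0.0799]
 [ 0.0066 -0.1137  0.0831]]
157 ball [-0.05934492 -0.00145534  0.06394106] 0.013847650522573262 [-0.06163156  0.00472115  0.07124698]
top knob 0 
13.225 [-2.53754197  7.92546524  5.53798331] 69.4150972366333 0.019319341992289202 -0.0004375931183620111 -0.12964521767047257
```

View pics/s9.png

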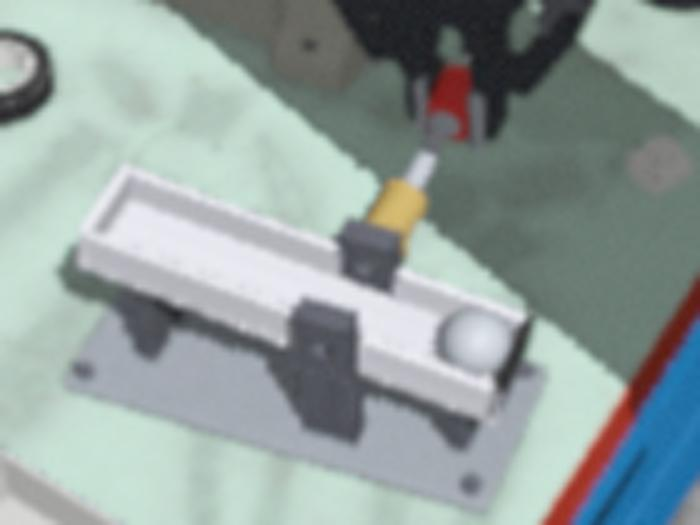

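The picture shows the ball against the rubber stop at (477,342), with the pin withdrawn and the knob still gripped at (452,105). The knob has moved back about 47 mm and the ball is at chute x ≈ -59 mm.

```bash
python3 -m pendant '-0.9 0 0 0 0;-0.9 0 0 0 0;-0.9 0 0 0 0;-0.9 0 0 0 0' && python3 chk.py | grep -A4 -i wrist && python3 -c "from bench import sign_off; print(sign_off())"
```

```text
time: 13.72
eef_pos: [0.5032, 0.0439, 0.0464]
tool_rot: [3.14, -0.0, 1.723]
force: [-1.2, 7.1, 6.3]
gripper_width: 0.0186
finger_force: 69.4
wrist knob 3518 [[-0.0091 -0.1415  0.0725]
 [-0.0004 -0.1256  0.0794]
 [ 0.0084 -0.1141  0.0807]]
side knob 76 [[-0.0114 -0.14    0.0631]
 [-0.0021 -0.1219  0.0798]
the job is handed in; nothing more can be done
None
```

I handed the job in at about 14 s: the ball came to rest against the pin, then ran down to the low end (chute x ≈ -59 mm), and the gripper is holding the knob about 47 mm back; no verdict came back, and I didn't re-measure the bystanders.

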